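# Vent the leak tester, try its cover, free the catch if needed and hold the cover open

### The arm

A 6-joint arm with a two-finger parallel gripper is mounted at the origin on the work surface. World frame = base frame: x ahead of the robot, y to its left, z up, the work surface at z = 0. Lengths are in mm, angles in rad, forces in N, time in s.
With the tool pointing down it reaches from about 275 to 750 mm from the base axis. Payload 10.2 kg.
Tool frame: the origin (TCP) lies at the very end of the fingers, on their centre line; the grasp point (between the pads) lies 19 mm behind it (ctrl.hold_point_z is the distance from the TCP to the grasp point, in mm); z points along the fingers, y is the direction in which the jaws open and shut (so a half turn about z gives the same grasp; the last joint's range is limited). The gripper opens to 85 mm and grips with 20 to 120 N. Pads are 22 mm wide; open, the fingers measure 114 mm over their backs; the gripper's body (76 mm by 85 mm) begins 54 mm behind the grasp point. The pads swing forward as they close: fully open they stand 13 mm farther back than shut.
Start: joints at [0.889, 0.313, 1.498, -0, 1.331, -0.223], TCP at [232.521, 470.707, 231.294] pointing down, gripper open.
Joint ranges: [-2.94, 2.94], [-0.97, 2.17], [0.19, 2.56], [-1.23, 4.37], [0.02, 3.11], [-2.88, 2.88]. Speed limits (rad/s): [2.39, 2.39, 3.01, 3.14, 3.14, 3.14].

### API

Orientations are given as a unit quaternion [w, x, y, z].
In Python, from rig import readout, cams, workorder, spotter, ctrl gives the robot as it stands.
- The arm moves only by the tool step_arm, never from a script. Its argument "plan" is text: rows parted by semicolons, each of 5 numbers parted by spaces: the shift along the tool's x, y, z in cm, then the turn about the tool's z in degrees, then the opening in per cent of the stroke, from 0 (shut) to 100 (fully open). In form: x y z twist gripper; .... A call has 1 to 10 rows; each row is the pose to reach, as a shift and turn from the pose commanded when the call began, along the tool's axes at that moment; what a row does not reach only later rows make up. A row lasts 1/10 s, in which the tool goes at most 50 mm and 8.59 degrees, less where a joint would pass 70% of its speed; a pose out of reach is approached as far as the arm can. A call with a gripper value outside its range is refused whole. The fingers move at their own pace and stop on an object; "grip_force" is the grip in N (left out, the last holds). Time passes only in rows, so rows that repeat a pose let the fingers close. It gives the time, the measured TCP pose, the force and the opening at its end, in the units of the state.
- readout.sense(): the state, without advancing time (a new reading comes with each control period).
- cams.capture(name): name is "side" or "top"; returns (picture, depth): 384x512x3 uint8, red, green, blue; 384x512 float32, mm along the optical axis (not along the pixel's ray), 0 where there is no reading.
- cams.camera_info(name): a dict with "vfov" (degrees; the focal length in pixels is half the picture's height over the tangent of half this angle, whatever the lens; pixels are square), "cx", "cy" (the principal point, pixels), "k1" (the pictures are not rectified: a ray, as slopes to the right and down, at radius r is drawn at 1 + k1 r^2 times it, then the intrinsics apply), "rvec" (rotation vector, rad) and "tvec" (3), from world to camera coordinates, as OpenCV has them. Camera axes: x right, y down, z forward; pixel columns grow to the right and rows downward; lengths in mm; the calibration is good to about 2 mm. A picture is of the moment at which its call begins. camera_info takes no time and is no camera call.
- workorder.finish_job(): hands the job in, once; it reports no verdict.
Trained networks look in the newest picture that a camera, given by its name, has taken for a name from the list of things; names that differ only in an ending like _2 or _b are one class to them, and where a whole thing is asked for, a point or a joint stands for the part that bears it (a point fixed in the world has none). Each returns a list of dicts, best first, with "conf" (0 to 1); they miss things now and then, are a little off and sometimes report something else, mostly with a low value. They report only what shows in the picture. A call takes as long as a camera call. They do not tell look-alikes from the thing itself.
- spotter.regions_of(camera, target): "pixels" (384x512 bool, what is visible of it) and "extent" ([centre column, centre row, width, height] in pixels, round what is visible of it).
The state is a dict: "time_s": time; "joints": joint angles; "dq": joint speeds; "tau": joint torques, N m; "eef_pos": TCP position; "ee_rot": TCP orientation; "force": force on the tool from outside, world axes, zero at the start; "wrist_torque": the same for the moment, N m; "grip_width": opening from 0.0 (shut) to 1.0 (fully open).
Only numpy, scipy, OpenCV 4.12 (cv2) and the standard library are available. Lean on these libraries where they do the work, as an engineer would, in place of code of your own. Each camera call takes 0.05 s, during which the arm holds its last target. There are 200 camera calls.

### The job

The leak test is over. Press the red vent plunger all the way down to its stop and let it spring back up, then tug the clear cover up by its black bar to learn if the catch still holds it, before touching the yellow release tab; if it is caught, slide the tab all the way back towards the hinge to free it. Raise the cover by the bar to a little over half-way upright (about 50 degrees) and finish while holding it still there in the gripper - it falls shut if let go - leaving the bin, coupling, clamp ring and screwdriver undisturbed.

Things in the scene. Friction and masses are not known exactly. Their poses are not given: they have to be found in the camera images.
- chamber: Leak-test chamber, a fixed box 190 (x) x 247 (y) x 95 mm high. Origin: on the table under its middle; local x runs from the handle side (near the robot) to the hinge side, z up. Grey box with clear cover at local y -80 to +122 mm; blue catch block with the yellow tab at y -125 to -80. The catch bolt is hidden inside and may hold the cover at the start or be clear: only tugging tells.
- cover (a joint): Cover hinge, rad: 0 shut, grows as the bar rises, stop at 1.2. Clear pane in an aluminium frame, 180 mm deep, 0.4 to 0.6 kg with its bar, its top 104 mm above the table; falls shut from any angle if let go (2 to 4 N at the bar). If caught it lifts freely to about 0.06 rad (11 mm at the bar), then stops hard; if not caught it keeps rising.
- cover_hinge (a point): A point on the hinge axis, mid-way along the cover's width, 100 mm above the table at the far edge of the chamber (chamber local x = +85, y = +30 mm). The axis runs along the chamber's local y.
- handle: The cover's round black bar, 12 mm diameter, 84 mm long, parallel to the hinge (local y), a sleeve between two thin steel arms. Origin: its middle. Cover shut: 210 mm in front of the hinge axis (local -x), 29 mm above it, 129 mm above the table, 30 mm ahead of the cover's edge. It swings with the cover and turns freely on its own axis, so pads may pinch it from above along local x.
- release (a joint): Travel of the yellow release tab, m: 0 as found, 0.028 at its stop, growing towards the hinge (chamber's local +x). Takes 2 to 3 N and stays where it is left. At its stop it has carried the hidden catch bolt clear of the cover, and the bolt stays clear. Push it with the cover shut, not pulled up.
- release_tab (a point): Middle of the top of the yellow tab, an upright block 12 (x) x 28 (y) x 28 mm high on the blue catch block, free on all sides; its top is 123.5 mm above the table, the block's top 95 mm.
- vent (a joint): Travel of the red vent plunger, m: 0 up, 0.014 fully down at its stop, spring returned; starts to move at 2.4 N, 8 N at the stop.
- vent_top (a point): Middle of the top of the red vent plunger, a mushroom head of 36 mm diameter and 12 mm thick, its top 97 mm above the table when up, on a valve block 70 x 70 mm. It stands to one side of the chamber, left or right.
- vent_base: The fixed valve block of the vent plunger, 70 x 70 x 50 mm with a dark collar up to 65 mm; origin under its middle.
- bin: Fixed blue bin of metal clamp rings, 150 x 100 x 70 mm, on the other side of the chamber from the vent; origin under its middle. Leave alone.
- coupling: Loose aluminium pipe coupling standing upright, 42 mm diameter, 45 mm high; origin under its middle. Leave alone.
- clamp: Loose steel clamp ring lying flat, 56 mm diameter, 12 mm high; origin under its middle. Leave alone.
- screwdriver: Loose screwdriver with red handle lying on the table, about 200 mm long; origin under its middle. Leave alone.
Mind the look-alikes: they are no part of the job. What is shaped like the vent_base but purple is not meant.

How it is judged (in metres and radians):
On the way, in this order (a step that is already met when the one before it is completed fails the run):
1. the vent plunger is pressed down to its stop (value of joint vent above 0.012 m), for 0.1 s.
2. the plunger is up again, and the cover is tugged up by the bar at least 4 mm with the release tab still untouched (value of joint vent below 0.003 m and value of joint cover above 0.02 rad and value of joint release below 0.004 m and contact force between the fingers and handle above 0.5 N), for 0.05 s.
At the end, for the whole second after the job is handed in: The cover stands open between 0.7 and 1.15 rad (40 to 66 degrees), still (under 0.05 rad/s), carried by the fingers on its black bar (contact force over 0.8 N), with the vent plunger back up (value of joint cover between 0.7 and 1.15 rad and contact force between the fingers and handle above 0.8 N and velocity of joint cover between -0.05 and 0.05 rad/s and value of joint vent below 0.003 m); the arm keeps its last pose, push and grip.
It fails at once if the coupling is moved over 20 mm or tipped (distance of coupling from where it was at the start of the episode above 0.02 m or angle between coupling's own z axis and vertical above 0.3 rad).
It fails at once if the clamp ring is moved over 20 mm (distance of clamp from where it was at the start of the episode above 0.02 m).
It fails at once if the screwdriver is moved over 20 mm (distance of screwdriver from where it was at the start of the episode above 0.02 m).
It fails at once if the bin is struck (over 5 N) (contact force between the arm and bin above 5 N).
It also fails if it takes over 72 s, if anything falls off the work surface, if the arm or the gripper's body presses on something with over 40 N, if the wrist force passes 120 N, or if a joint passes its speed limit or range.

## Working session

There is one attempt and no reset: what is moved stays moved. The work goes in short steps, Python scripts to look and compute and a tool call to move; the robot and the scene stay as the last step left them, time stands still between calls to the robot, and variables do not carry over. Pictures are saved under pics/ and viewed, about 8 in all and at most 12, crops included, and the job is handed in when it is done.

Besides the shell and the picture viewer there is one more tool, called after "Emit:" by a JSON object that holds its "op" and its "data", one argument or row to a line. step_arm: Moves the arm, as the interface text tells. Its arguments: {"type":"object","properties":{"plan":{"type":"string"},"grip_force":{"type":"number"}},"required":["plan"]}

```bash
mkdir -p pics
cat > h.py <<'E'
import numpy as np, cv2
from scipy.spatial.transform import Rotation as R
from rig import readout, cams, workorder, spotter, ctrl
def cloud(name, depth):
    i=cams.camera_info(name); H,W=depth.shape
    f=H/2/np.tan(np.radians(i["vfov"])/2)
    K=np.array([[f,0,i["cx"]],[0,f,i["cy"]],[0,0,1.]])
    v,u=np.mgrid[:H,:W]
    p=np.stack([u,v],-1).reshape(-1,1,2).astype(float)
    n=cv2.undistortPoints(p,K,np.array([i["k1"],0,0,0.])).reshape(H,W,2)
    c=np.dstack([n*depth[...,None],depth])
    M=cv2.Rodrigues(np.array(i["rvec"],float))[0]; t=np.array(i["tvec"],float).ravel()
    P=(c-t)@M
    P[depth<=0]=np.nan
    return P
def st():
    s=readout.sense(); q=s["ee_rot"]
    print({k:np.round(s[k],3).tolist() for k in("time_s","joints","eef_pos","ee_rot","force","grip_width")})
    return s,R.from_quat([q[1],q[2],q[3],q[0]]).as_matrix()
E
python3 - <<'E'
from h import *
s,M=st(); print(M.round(3), ctrl.hold_point_z)
for n in("top","side"):
    im,d=cams.capture(n); np.savez(f"{n}0.npz",im=im,d=d)
    cv2.imwrite(f"pics/{n}0.png",im[...,::-1])
    P=cloud(n,d)
    for t in("chamber","handle","release_tab","vent_top","vent_base","bin","coupling","clamp","screwdriver"):
        for r in spotter.regions_of(n,t)[:3]:
            Q=P[r["pixels"]]; Q=Q[~np.isnan(Q[:,0])]
            if len(Q): print(n,t,round(r["conf"],2),np.round(r["extent"]),np.median(Q,0).round(),"lo",np.percentile(Q,3,axis=0).round(),"hi",np.percentile(Q,97,axis=0).round())
E
```

```text
{'time_s': 0.0, 'joints': [0.889, 0.313, 1.498, 0.0, 1.331, -0.223], 'eef_pos': [232.339, 470.494, 230.727], 'ee_rot': [-0.0, 0.227, 0.974, -0.001], 'force': [-0.733, -0.074, 0.912], 'grip_width': 1.0}
[[-0.897  0.443 -0.001]
 [ 0.443  0.897 -0.001]
 [ 0.    -0.001 -1.   ]] 18.700000000000003
top chamber 0.88 [277. 162.  93.  81.] [627. -25. 102.] lo [ 532. -144.   36.] hi [729.  87. 125.]
top handle 0.6 [259. 196.  30.   8.] [521.  17. 133.] lo [513. -17.  73.] hi [532.  54. 139.]
top release_tab 0.42 [310. 177.  12.   6.] [ 580. -124.  122.] lo [ 576. -134.  102.] hi [ 587. -110.  128.]
top vent_top 0.55 [361. 249.  14.  15.] [ 377. -275.   96.] lo [ 362. -301.   49.] hi [ 393. -261.  102.]
top vent_top 0.43 [377. 205.  13.  12.] [ 509. -318.   96.] lo [ 495. -333.   88.] hi [ 526. -303.  101.]
top vent_base 0.87 [370. 209.  30.  36.] [ 506. -310.   50.] lo [ 470. -354.   -1.] hi [ 554. -281.   99.]
top vent_base 0.71 [358. 250.  28.  34.] [ 377. -266.   50.] lo [ 338. -308.    5.] hi [ 419. -236.  100.]
top bin 0.67 [170. 202.  44.  53.] [509. 294.  51.] lo [437. 243.  13.] hi [58
[... 860 characters left out ...]
1.  11.] [ 377. -271.   96.] lo [ 362. -291.   65.] hi [ 393. -258.   99.]
side vent_top 0.52 [294. 137.  10.  13.] [ 511. -313.   97.] lo [ 497. -332.   71.] hi [ 526. -302.  100.]
side vent_base 0.84 [293. 148.  33.  35.] [ 508. -299.   49.] lo [ 473. -337.    5.] hi [ 548. -278.   98.]
side vent_base 0.56 [334. 165.  34.  37.] [ 378. -259.   49.] lo [ 336. -293.    5.] hi [ 422. -231.   98.]
side vent_base 0.42 [259. 210.  18.  28.] [520.  17. 133.] lo [512. -70.  20.] hi [541.  59. 136.]
side clamp 0.6 [298. 324.  22.  22.] [377. 223.  11.] lo [352. 187.   1.] hi [403. 239.  14.]
side screwdriver 0.86 [245. 136.  55.  14.] [ 725. -350.   19.] lo [ 602. -367.   -0.] hi [ 775. -340.   27.]
```

```bash
python3 -c "
import cv2,numpy as np
cv2.imwrite('pics/both0.png',np.vstack([cv2.imread('pics/top0.png')]))"
```

```text
(no output)
```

View pics/top0.png

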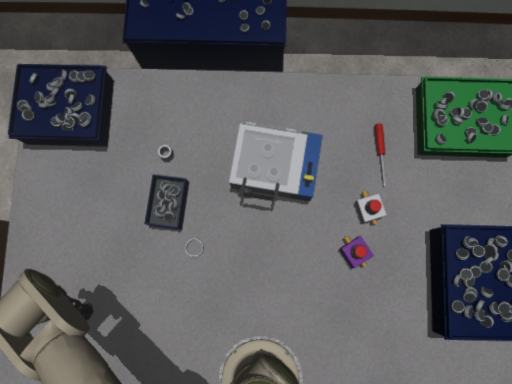

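View pics/side0.png

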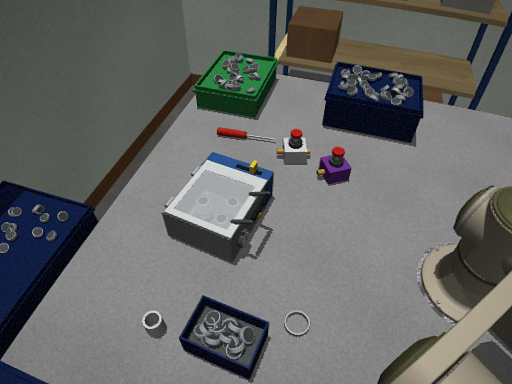

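The top view shows the chamber at about (277,162), with its black bar at (259,196) and yellow tab at (310,177). The white-bodied vent (the real one) is at (373,206) and the purple look-alike at (358,250). The bin, coupling and clamp are on the left, and the screwdriver is upper right at (380,150). The side view agrees. Next I fit the chamber yaw and the exact points.

Run:
```python
from h import *
for n in("top","side"):
    z=np.load(n+"0.npz"); im,d=z["im"].astype(int),z["d"]; P=cloud(n,d); X,Y,Z=np.moveaxis(P,-1,0)
    hsv=cv2.cvtColor(z["im"],cv2.COLOR_RGB2HSV); h,s,v=np.moveaxis(hsv.astype(int),-1,0)
    def rep(name,m):
        Q=P[m]; r=cv2.minAreaRect(Q[:,:2].astype(np.float32)); print(n,name,len(Q),"mean",Q.mean(0).round(1),"med z",np.median(Q[:,2]).round(1),"rect",np.round(r[0],1),np.round(r[1],1),round(r[2],1))
        return Q
    rep("vent",(abs(X-510)<40)&(abs(Y+318)<40)&(Z>90)&(Z<103)&(s>130))
    rep("purplevent",(abs(X-377)<40)&(abs(Y+272)<40)&(Z>90)&(Z<103)&(s>130))
    rep("tab",(abs(X-580)<40)&(abs(Y+120)<40)&(Z>113)&(Z<132)&(s>120)&(h>18)&(h<40))
    Q=rep("bar",(X>490)&(X<545)&(abs(Y-17)<90)&(Z>125)&(Z<142))
    c=Q.mean(0); print("   bar yaw of axis", np.degrees(np.arctan2(*np.linalg.svd((Q-c)[:,:2])[2][0][::-1])))
    Q=rep("cover",(X>530)&(X<740)&(abs(Y)<160)&(Z>96)&(Z<109)&(s<60)&(v>110))
    Q=rep("coverblue",(X>530)&(X<760)&(abs(Y+20)<160)&(Z>88)&(Z<109))
    
s,M=st()
```

```text
top vent 100 mean [ 509.  -317.3   96.8] med z 96.9 rect [ 509.8 -317.6] [30.5 30.2] 0.1
top purplevent 110 mean [ 377.1 -274.8   96.4] med z 96.2 rect [ 377.5 -275.2] [32.6 31.9] 16.3
top tab 33 mean [ 580.9 -121.7  122.4] med z 122.6 rect [ 581.6 -121.9] [23.5 10.6] 79.1
top bar 172 mean [523.2  17.5 132.2] med z 132.1 rect [526.8  18.5] [105.3  27.2] 86.3
   bar yaw of axis 83.28366548247804
top cover 4047 mean [639.7  -7.2 102.9] med z 103.0 rect [643.6  -7. ] [202.2 189.2] 81.7
top coverblue 5108 mean [638.7 -28.5 101.3] med z 102.2 rect [640.3 -29.4] [247.7 189.8] 81.8
side vent 81 mean [ 510.  -315.1   96.6] med z 97.4 rect [ 510.2 -318.2] [30.2 35. ] 14.0
side purplevent 97 mean [ 377.6 -272.3   96.4] med z 96.8 rect [ 377.6 -274.6] [32.4 33.5] 25.5
side tab 50 mean [ 580.9 -119.1  121.1] med z 122.7 rect [ 581.2 -122.3] [28.1 11.3] 82.3
side bar 209 mean [521.5  23.4 132.6] med z 133.0 rect [525.7  18.4] [105.7  22.2] 82.3
   bar yaw of axis 81.77774808782907
side cover 4397 mean [ 6.398e+02 -6.000e-01  1.035e+02] med z 103.5 rect [640.4 -27.3] [244.5 191.1] 82.6
side coverblue 5505 mean [637.9 -10.3 102. ] med z 103.1 rect [640.7 -29.5] [251.1 193.8] 81.5
{'time_s': 1.0, 'joints': [0.889, 0.313, 1.498, 0.0, 1.331, -0.223], 'eef_pos': [232.503, 470.697, 231.297], 'ee_rot': [-0.0, 0.227, 0.974, -0.0], 'force': [0.028, -0.455, 0.111], 'grip_width': 1.001}
```

Emit:
{"op": "step_arm", "data": {
  "plan": "-2 -2 0 7 0; -5 -5 0 15 0; -8.5 -8.3 0 23 0; -12 -11.7 0 31 0; -15.5 -15.1 0 39 0; -19 -18.6 0 47 0; -22.5 -22 0 55 0; -26 -25.4 0 63 0; -29.5 -28.8 0 71 0; -33 -32.2 0 71.9 0",
  "grip_force": 25
}}

```text
time_s: 2.0
eef_pos: [386.0, 33.8, 231.6]
ee_rot: [0.0, 0.757, 0.653, 0.0]
force: [1.0, 0.3, 0.2]
grip_width: 0.0
```

```bash
cat >> h.py <<'E'
def go(x,y,z,yaw=-8.2):
    s,M=st(); d=(M.T@(np.array([x,y,z])-s["eef_pos"]))/10
    cur=np.degrees(np.arctan2(M[1,1],M[0,1])); print("shift cm",d.round(2),"twist",round((cur-yaw+90)%180-90,2),"yaw",round(cur,2))
E
python3 -c "
from h import *
go(510,-318,135)"
```

```text
{'time_s': 2.0, 'joints': [-0.218, 0.001, 1.866, 0.0, 1.274, -0.07], 'eef_pos': [386.041, 33.808, 231.606], 'ee_rot': [0.0, 0.757, 0.653, 0.0], 'force': [0.985, 0.332, 0.179], 'grip_width': 0.0}
shift cm [-32.98  17.42   9.68] twist -0.24 yaw -8.44
```

Emit:
{"op": "step_arm", "data": {
  "plan": "-4 2.1 0 0 0; -8.5 4.5 0.5 0 0; -13 6.9 1 0 0; -17.5 9.3 2 0 0; -22 11.7 3 0 0; -26.5 14 4.5 0 0; -30.5 16.2 6.5 0 0; -32.98 17.42 8.5 0 0; -32.98 17.42 9.68 0 0; -32.98 17.42 9.68 0 0"
}}

```text
time_s: 3.0
eef_pos: [510.4, -314.9, 132.3]
ee_rot: [-0.002, 0.756, 0.655, -0.0]
force: [-0.1, -0.4, 1.2]
grip_width: 0.001
```

Run:
```python
from h import *
im,d=cams.capture("side"); i2,d2=cams.capture("top")
a=cv2.resize(im[90:220,230:390],None,fx=2.5,fy=2.5); b=cv2.resize(i2[140:290,320:440],None,fx=2.17,fy=2.17)
b=b[:a.shape[0]]
cv2.imwrite("pics/v1.png",np.hstack([a,b])[...,::-1])
go(510,-318,90)
```

```text
{'time_s': 3.1, 'joints': [-0.747, 0.561, 1.386, 0.0, 1.194, -0.604], 'eef_pos': [511.382, -314.632, 135.261], 'ee_rot': [0.0, 0.756, 0.655, 0.0], 'force': [0.2, 0.201, -0.094], 'grip_width': -0.0}
shift cm [-0.35 -0.09  4.53] twist 0.05 yaw -8.15
```

View pics/v1.png

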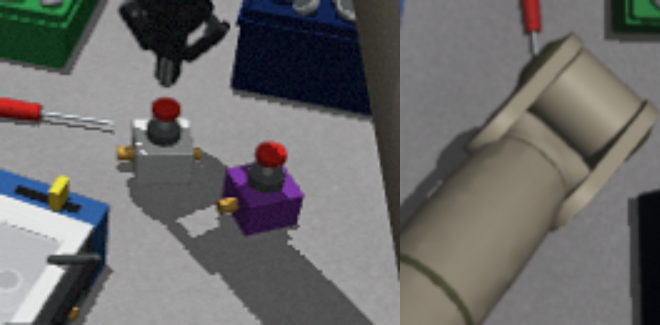

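The side crop shows the closed fingers at (165,75), directly over the red head of the white vent at (165,108), with the purple one clear. Pressing.

Emit:
{"op": "step_arm", "data": {
  "plan": "-0.35 0 1 0 0; -0.35 -0.1 2.2 0 0; -0.35 -0.1 3.2 0 0; -0.35 -0.1 4 0 0; -0.35 -0.1 4.5 0 0; -0.35 -0.1 4.9 0 0; -0.35 -0.1 5.15 0 0; -0.35 -0.1 5.25 0 0; -0.35 -0.1 5.25 0 0; -0.35 -0.1 5.25 0 0"
}}

```text
time_s: 4.1
eef_pos: [509.6, -318.3, 83.0]
ee_rot: [-0.0, 0.756, 0.655, -0.0]
force: [-4.7, 4.9, 11.7]
grip_width: 0.001
```

Emit:
{"op": "step_arm", "data": {
  "plan": "0 0 0.1 0 0; 0 0 0.2 0 0; 0 0 0.2 0 0; 0 0 0.2 0 0"
}}

```text
time_s: 4.5
eef_pos: [509.8, -318.5, 82.8]
ee_rot: [0.0, 0.756, 0.655, -0.0]
force: [-9.4, 8.8, 24.7]
grip_width: -0.002
```

Held at the stop: z no longer moves while the force climbs to 25 N. Now release upward and cross to the bar.

Emit:
{"op": "step_arm", "data": {
  "plan": "0 0 -2 0 0; 0 0 -5 0 0; 0 0 -9 0 0; 2 -0.2 -12 0 0; 6 -0.7 -12 0 20; 10.5 -1.2 -12 0 40; 15 -1.7 -12 0 40; 19.5 -2.2 -12 0 40; 24 -2.6 -12 0 40; 28 -3.1 -12 0 40"
}}

```text
time_s: 5.5
eef_pos: [518.9, -35.1, 200.1]
ee_rot: [0.0, 0.756, 0.655, 0.0]
force: [-0.3, -0.2, -0.6]
grip_width: 0.398
```

Emit:
{"op": "step_arm", "data": {
  "plan": "3 -0.3 0 0 40; 5 -0.5 0 0 40; 5.5 -0.6 0 0 40; 5.5 -0.6 0 0 40"
}}

```text
time_s: 5.9
eef_pos: [520.9, 18.3, 199.9]
ee_rot: [0.0, 0.755, 0.655, -0.0]
force: [-0.3, -0.2, -0.1]
grip_width: 0.396
```

Run:
```python
from h import *
im,d=cams.capture("side"); 
cv2.imwrite("pics/b1.png",cv2.resize(im[80:280,150:400],None,fx=2.8,fy=2.8)[...,::-1])
P=cloud("side",d); m=(abs(P[...,0]-510)<25)&(abs(P[...,1]+318)<25)&(P[...,2]>70); print("vent top z",np.nanpercentile(P[m][:,2],[10,50,90]).round(1))
go(521,18.2,112)
```

```text
vent top z [87.1 96.2 98.5]
{'time_s': 5.95, 'joints': [-0.191, 0.331, 1.557, -0.0, 1.253, -0.048], 'eef_pos': [520.948, 17.629, 199.951], 'ee_rot': [0.0, 0.756, 0.655, -0.0], 'force': [0.042, -0.665, 0.534], 'grip_width': 0.402}
shift cm [ 0.06 -0.01  8.8 ] twist 0.01 yaw -8.19
```

View pics/b1.png

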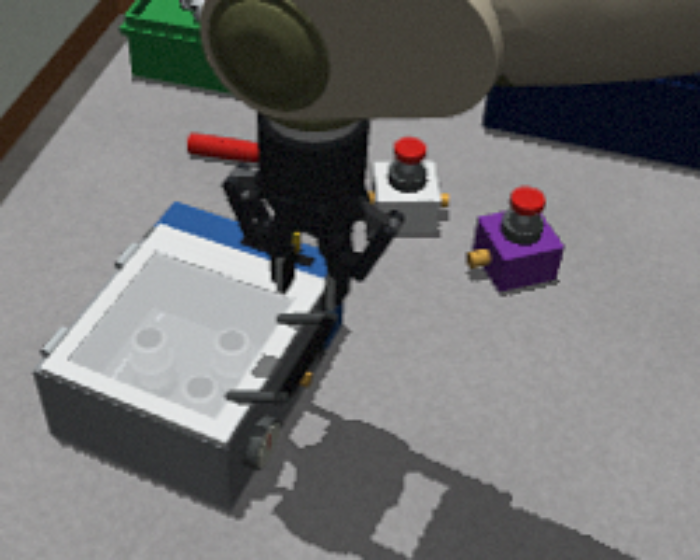

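The plunger is back up: its top measures 96 mm, and its red head is at (408,150) in the crop. The open jaws are above the bar, around (310,290). Descend and grip.

Emit:
{"op": "step_arm", "data": {
  "plan": "0 0 2 0 40; 0 0 4.5 0 40; 0 0 6.5 0 40; 0 0 7.8 0 40; 0 0 8.5 0 40; 0 0 8.8 0 40; 0 0 8.8 0 0; 0 0 8.8 0 0; 0 0 8.8 0 0; 0 0 8.8 0 0",
  "grip_force": 30
}}

```text
time_s: 6.95
eef_pos: [520.2, 18.0, 112.5]
ee_rot: [-0.0, 0.756, 0.655, -0.001]
force: [-5.6, -0.8, 0.8]
grip_width: 0.127
```

Gripped (about 11 mm opening). Gentle tug.

Emit:
{"op": "step_arm", "data": {
  "plan": "0 0.03 -0.2 0 0; 0 0.06 -0.4 0 0; 0 0.1 -0.6 0 0; 0 0.12 -0.8 0 0; 0 0.12 -0.8 0 0; 0 0.14 -1.0 0 0; 0 0.16 -1.2 0 0; 0 0.18 -1.4 0 0; 0 0.18 -1.4 0 0"
}}

```text
time_s: 7.85
eef_pos: [522.4, 17.7, 125.9]
ee_rot: [-0.0, 0.756, 0.655, -0.0]
force: [-4.1, -3.9, -5.5]
grip_width: 0.125
```

```bash
python3 -c "
from h import *
st()"
```

```text
{'time_s': 7.85, 'joints': [-0.19, 0.416, 1.645, -0.0, 1.081, -0.047], 'eef_pos': [522.429, 17.663, 125.91], 'ee_rot': [-0.0, 0.756, 0.655, -0.0], 'force': [-4.091, -3.896, -5.544], 'grip_width': 0.125}
```

13 mm up with only 5.5 N could be a catch just reached or a free cover, so I lift a few mm more.

Emit:
{"op": "step_arm", "data": {
  "plan": "0 0.04 -0.2 0 0; 0 0.07 -0.4 0 0; 0 0.1 -0.6 0 0; 0 0.1 -0.6 0 0"
}}

```text
time_s: 8.25
eef_pos: [523.9, 17.5, 132.7]
ee_rot: [0.001, 0.756, 0.655, 0.0]
force: [-3.9, -3.7, -1.2]
grip_width: 0.127
```

Run:
```python
from h import *
st()
im,d=cams.capture("side"); np.savez("s2.npz",im=im,d=d)
P0=cloud("side",np.load("side0.npz")["d"]); P=cloud("side",d)
# height of white frame strips, now vs shut, along local x
o=np.array([640.5,-29.4]); a=np.radians(-8.2); ex=np.array([np.cos(a),np.sin(a)]); ey=np.array([-ex[1],ex[0]])
for Q in(P0,P):
    lx=(Q[...,:2]-o)@ex; ly=(Q[...,:2]-o)@ey; z=Q[...,2]
    print([ (int(x),round(float(np.nanmedian(z[(abs(lx-x)<8)&(ly>-78)&(ly<118)&(z>95)&(z<140)])),1)) for x in(-85,-60,-30,0,30,60)])
```

```text
{'time_s': 8.25, 'joints': [-0.19, 0.41, 1.634, -0.0, 1.097, -0.047], 'eef_pos': [523.941, 17.497, 132.728], 'ee_rot': [0.001, 0.756, 0.655, 0.0], 'force': [-3.888, -3.704, -1.21], 'grip_width': 0.127}
[(-85, 104.3), (-60, 103.2), (-30, 103.2), (0, 103.4), (30, 103.2), (60, 103.5)]
[(-85, 120.6), (-60, 117.3), (-30, 114.4), (0, 111.6), (30, 108.6), (60, 105.8)]
```

The cover rose 16 mm at its front edge, and the profile is linear down to the hinge (about 0.095 rad). That is past the 0.06 rad limit, so it isn't caught and the tab can be left alone. I continue along the arc.

Run:
```python
import numpy as np
r,a=np.hypot(210,29),np.arctan2(29,-210)
p=lambda t:r*np.array([np.cos(a-t),np.sin(a-t)])/10
t0=0.0965
for seg in(np.linspace(t0,0.48,11),np.linspace(.48,.88,11)):
    print("; ".join("0 %.2f %.2f 0 0"%(d[0],-d[1]) for d in (p(t)-p(seg[0]) for t in seg[1:])))
```

```text
0 0.20 -0.79 0 0; 0 0.44 -1.57 0 0; 0 0.70 -2.33 0 0; 0 0.99 -3.09 0 0; 0 1.31 -3.84 0 0; 0 1.66 -4.57 0 0; 0 2.04 -5.29 0 0; 0 2.45 -6.00 0 0; 0 2.88 -6.69 0 0; 0 3.34 -7.36 0 0
0 0.50 -0.68 0 0; 0 1.04 -1.34 0 0; 0 1.59 -1.98 0 0; 0 2.18 -2.60 0 0; 0 2.78 -3.19 0 0; 0 3.41 -3.76 0 0; 0 4.06 -4.30 0 0; 0 4.74 -4.82 0 0; 0 5.43 -5.30 0 0; 0 6.14 -5.76 0 0
```

Emit:
{"op": "step_arm", "data": {
  "plan": "0 0.20 -0.79 0 0; 0 0.44 -1.57 0 0; 0 0.70 -2.33 0 0; 0 0.99 -3.09 0 0; 0 1.31 -3.84 0 0; 0 1.66 -4.57 0 0; 0 2.04 -5.29 0 0; 0 2.45 -6.00 0 0; 0 2.88 -6.69 0 0; 0 3.34 -7.36 0 0"
}}

```text
time_s: 9.3
eef_pos: [557.1, 12.8, 206.5]
ee_rot: [0.0, 0.756, 0.655, 0.0]
force: [-1.9, -3.9, -2.1]
grip_width: 0.126
```

Run:
```python
from h import *
go(521+10*(0.62)*.99,17.7,112)
im,d=cams.capture("side")
cv2.imwrite("pics/b2.png",cv2.resize(im[80:280,150:400],None,fx=2.8,fy=2.8)[...,::-1])
```

```text
{'time_s': 9.3, 'joints': [-0.187, 0.403, 1.437, -0.0, 1.301, -0.044], 'eef_pos': [557.112, 12.811, 206.549], 'ee_rot': [0.0, 0.756, 0.655, 0.0], 'force': [-1.939, -3.874, -2.1], 'grip_width': 0.126}
shift cm [ 0.06 -3.04  9.45] twist 0.01 yaw -8.19
```

View pics/b2.png

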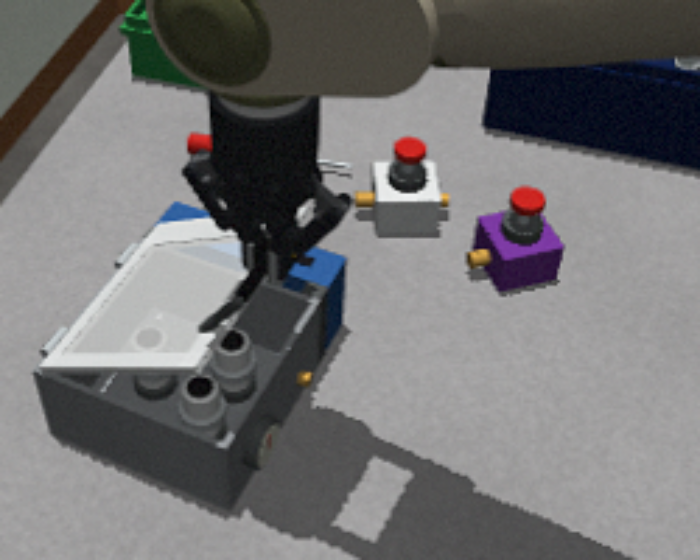

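The cover is open about 0.48 rad with the bar still in the pads at (255,275), and the forces are low. Second part of the arc.

Emit:
{"op": "step_arm", "data": {
  "plan": "0 0.50 -0.68 0 0; 0 1.04 -1.34 0 0; 0 1.59 -1.98 0 0; 0 2.18 -2.60 0 0; 0 2.78 -3.19 0 0; 0 3.41 -3.76 0 0; 0 4.06 -4.30 0 0; 0 4.74 -4.82 0 0; 0 5.43 -5.30 0 0; 0 6.14 -5.76 0 0"
}}

```text
time_s: 10.35
eef_pos: [617.9, 4.3, 264.0]
ee_rot: [0.0, 0.756, 0.655, 0.0]
force: [-2.1, -3.5, -0.6]
grip_width: 0.127
```

Emit:
{"op": "step_arm", "data": {
  "plan": "0 0 0 0 0; 0 0 0 0 0; 0 0 0 0 0; 0 0 0 0 0; 0 0 0 0 0; 0 0 0 0 0; 0 0 0 0 0; 0 0 0 0 0"
}}

```text
time_s: 11.15
eef_pos: [617.1, 4.3, 263.4]
ee_rot: [-0.0, 0.756, 0.655, -0.0]
force: [-4.6, -2.8, 3.4]
grip_width: 0.122
```

Run:
```python
from h import *
s,_=st(); print(np.round(s["dq"],4))
im,d=cams.capture("side"); i2,d2=cams.capture("top")
cv2.imwrite("pics/b3.png",cv2.resize(im[80:340,130:400],None,fx=2.2,fy=2.2)[...,::-1])
o=np.array([640.5,-29.4]); a=np.radians(-8.2); ex=np.array([np.cos(a),np.sin(a)]); ey=np.array([-ex[1],ex[0]])
for n,D,I in(("side",d,im),("top",d2,i2)):
    Q=cloud(n,D); lx=(Q[...,:2]-o)@ex; ly=(Q[...,:2]-o)@ey; z=Q[...,2]
    v=I.min(-1)
    m=(ly>-75)&(ly<118)&(lx>-60)&(lx<80)&(z>108)&(z<260)&(v>110)
    c=np.polyfit(lx[m],z[m],1); res=abs(z[m]-np.polyval(c,lx[m])); k=res<8; c=np.polyfit(lx[m][k],z[m][k],1)
    print(n,"cover rad",round(-np.arctan(c[0]),3),m.sum(),k.sum())
    for t in("coupling","clamp","screwdriver","release_tab","vent_top"):
        for r in spotter.regions_of(n,t)[:2]:
            q=Q[r["pixels"]]; q=q[~np.isnan(q[:,0])]
            if len(q): print(n,t,round(r["conf"],2),np.median(q,0).round())
```

```text
{'time_s': 11.15, 'joints': [-0.183, 0.505, 1.136, -0.0, 1.501, -0.04], 'eef_pos': [617.115, 4.344, 263.436], 'ee_rot': [-0.0, 0.756, 0.655, -0.0], 'force': [-4.606, -2.779, 3.357], 'grip_width': 0.122}
[ 0.     -0.0002  0.0001 -0.0008 -0.0013  0.0002]
side cover rad 0.863 652 643
side coupling 0.86 [664. 316.  33.]
side clamp 0.72 [372. 223.  11.]
side screwdriver 0.48 [ 683. -352.   16.]
side vent_top 0.61 [ 511. -315.   95.]
side vent_top 0.3 [628.  -3.  67.]
top cover rad 0.88 437 433
top coupling 0.65 [384. 204.  10.]
top coupling 0.56 [660. 311.  26.]
top screwdriver 0.68 [ 706. -356.   19.]
top release_tab 0.45 [ 581. -124.  123.]
top vent_top 0.66 [ 377. -274.   96.]
top vent_top 0.53 [ 510. -318.   98.]
```

View pics/b3.png

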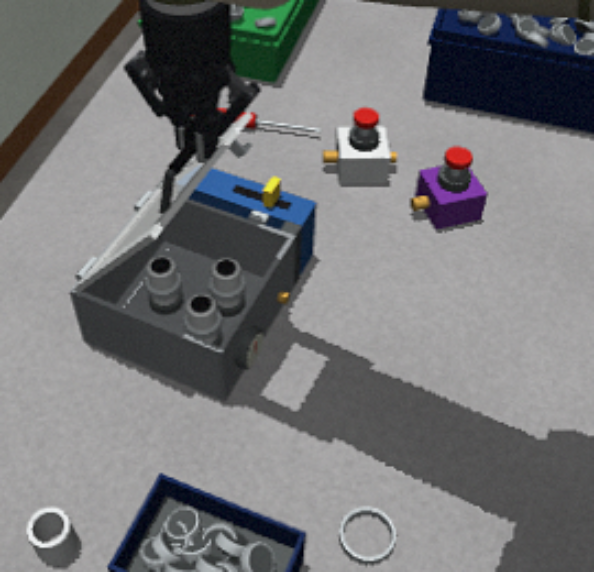

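The cover stands at about 0.87 rad with the bar held in the pads around (190,155). The vent is up, the tab is as found, and the loose parts are in place. Handing in.

```bash
python3 -c "
from h import *
st(); print(workorder.finish_job()); st()"
```

```text
{'time_s': 11.75, 'joints': [-0.183, 0.505, 1.136, 0.0, 1.501, -0.04], 'eef_pos': [617.118, 4.357, 263.48], 'ee_rot': [-0.0, 0.756, 0.655, -0.0], 'force': [-4.342, -3.291, 4.008], 'grip_width': 0.126}
the job is handed in; nothing more can be done
None
the job is handed in; nothing more can be done
```

The job is handed in, with the cover held open at about 50 degrees in the gripper. `finish_job` gave no verdict.

- **Vent:** I pressed the plunger of the white valve block to its stop. The tool stopped moving at about 83 mm height while the force rose to 25 N. The plunger sprang back, with its top measured at about 96 mm.
- **Tug:** I lifted the cover by the bar before going near the tab. It rose freely past the 0.06 rad catch point, to about 0.095 rad with only a few newtons, so it was not caught. I left the yellow tab alone, as the task calls for sliding it only if the cover is caught.
- **Final hold:** The cover measured 0.863 rad from the side camera and 0.88 rad from the top. The arm was still, the grip was closed on the bar (opening 0.126) and the force reading was steady. The run took about 12 s.
- **Last checks:** The vent was up, and the tab, coupling and clamp were within a few mm of where they started.
    - **Screwdriver:** the cover and arm partly hid it, so its visible median shifted by 20–40 mm. The arm never went near it, and in the picture it lay where it had been.
    - **Coupling:** the top camera also reported a second "coupling", which is where the clamp ring lies. I took it as a mislabel.

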